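# Dock the mount board and take off its socket cap of unknown thread hand

### The job

Slide the wooden mount board along the bench, keeping it flat, fully home into the three-sided bench dock. Then undo the round metal cap from its socket: its quick thread may be left- or right-handed, so try it both ways to find which one loosens it, then lift it well clear of the socket. Leave the other things on the bench alone, and finish still holding the cap up in the gripper with the board home in the dock.

Things in the scene. Friction and masses are not known exactly. Their poses are not given: they have to be found in the camera images.
- board: Loose dark-wood mount board, about 0.85 kg, 130 mm (its x) by 200 mm (its y) by 18 mm thick, corners clipped by 20 mm. Origin: centre of its underside, on the bench at z = 0. Its y axis points from the grip rail to the cap and is the way it goes into the dock (+y end first).
- rail (a point): Centre (half-way up) of the wooden grip rail fixed on the board, an upright bar 16 mm wide (board x), 50 mm long (board y) and 35 mm tall, standing on the board from 18 to 53 mm above the bench. It lies 68 mm behind the board's origin (board -y), on its middle line. Axes as the board's.
- cap_center (a point): Centre (half-way up) of the loose round ribbed metal cap, an upside-down cup, 56 mm outside diameter, 36 mm tall, 120 g; z up. Closed, it rests on the board, 18 to 54 mm above the bench, 40 mm ahead of the board's origin (board +y). A 3 mm ridge across its top (its x) shows how it is turned. It turns freely, with 1 to 2 mm sideways play; gripped at 20 to 30 N it slips in the fingers when blocked.
- socket (a point): Foot of the steel stud under the cap, on the board's top (z 18 mm); stud top 46 mm above the bench. Lugs lock the cap: the loosening way, a turn of 75 to 110 degrees (aim 85) frees it to lift straight up; the other way it stops softly after 10 to 30 degrees. The loosening way is hidden: each run clockwise or anticlockwise from above. Locked, it rises only 2 to 3 mm, then pulling lifts the board.
- dock_home (a point): Point on the bench in the fixed three-sided aluminium dock where the board's origin lies when home. Its y axis points into the dock, mouth to end stop; home, the board's y points the same way. Walls 22 mm tall, 10 mm thick, inner width 135 mm; the end stop's face is 101 mm ahead of this point (1 mm past the board's end); side walls run to 50 mm behind it, then flare out to 78 mm behind.
- carton: Bystander: cardboard carton 80 x 120 x 70 mm, origin at the centre of its underside.
- jar: Bystander: glass jar 64 mm in diameter, 100 mm tall, origin at the centre of its underside.
- brush: Bystander: hand brush lying on the bench, along its x.
- bone: Bystander: pale cast bone lying on the bench, 155 mm long along its y, 22 mm tall.
Not all that is in view belongs to the job. What is meant by the part that bears cap_center is not green or purple, and is the smaller of those in its own colour.

How it is judged:
On the way, in this order (a step that is already met when the one before it is completed fails the run):
1. the board is slid fully home in the dock, with the cap still on it (y of board in the frame of dock_home above -0.006 m and x of board in the frame of dock_home between -0.008 and 0.008 m and angle between the y axis of board and the y axis of dock_home, either way round below 0.08 rad and z of cap_center in the frame of board below 0.045 m), for 0.2 s.
2. the cap is off the stud, its underside above the stud's top (z of cap_center in the frame of board above 0.066 m), for 0.2 s.
At the end, for the whole second after the job is handed in: Board flat in the dock within 12 mm of home lengthwise (6 mm when first brought in), 10 mm sideways, 7 degrees; cap held still in the fingers, off the board, its centre over 85 mm above the bench; board never lifted over 12 mm, bystanders not moved over 30 mm (y of board in the frame of dock_home above -0.012 m and x of board in the frame of dock_home between -0.01 and 0.01 m and angle between the y axis of board and the y axis of dock_home, either way round below 0.12 rad and height (world z) of board below 0.005 m and height (world z) of cap_center above 0.085 m and contact force between cap and the fingers above 1 N and contact force between cap and board below 0.1 N and linear speed of cap below 0.05 m/s); the arm keeps its last pose, push and grip.
It fails at once if the board is lifted or tipped off the bench (height (world z) of board above 0.012 m or angle between board's own z axis and vertical above 0.12 rad).
It fails at once if a bystander is moved (distance of any of carton, jar, brush, bone from where it was at the start of the episode above 0.03 m).
It also fails if it takes over 70 s, if anything falls off the work surface, if the arm or the gripper's body presses on something with over 40 N, if the wrist force passes 120 N, or if a joint passes its speed limit or range.

### The arm

A 7-joint arm with a two-finger parallel gripper is mounted at the origin on the work surface. World frame = base frame: x ahead of the robot, y to its left, z up, the work surface at z = 0. Lengths are in m, angles in rad, forces in N, time in s.
With the tool pointing down it reaches from about 0.425 to 0.925 m from the base axis. Payload 6.8 kg.
Tool frame: the origin (TCP) lies midway between the tips of the shut fingers; the grasp point (between the pads) lies r.grip_point_offset behind it (r.grip_point_offset is the distance from the TCP to the grasp point, in m); z points along the fingers, y is the direction in which the jaws open and shut (so a half turn about z gives the same grasp; the last joint's range is limited). The gripper opens to 85 mm and grips with 20 to 120 N. Pads are 22 mm wide; open, the fingers measure 114 mm over their backs; the gripper's body (76 mm by 85 mm) begins 54 mm behind the grasp point. The pads swing forward as they close: fully open they stand 13 mm farther back than shut.
Start: joints at [1.081, 0.477, 0.022, 1.555, -0.011, 1.109, -0.083], TCP at [0.252, -0.626, 0.231] pointing down, gripper open.
Joint ranges: [-2.96, 2.96], [-0.34, 2.1], [-1.41, 1.46], [0.24, 2.44], [-1.37, 4.51], [0.17, 1.92], [-2.96, 2.96]. Speed limits (rad/s): [2.39, 2.39, 3.14, 3.14, 3.14, 3.14, 3.14].

### API

Orientations are given as a rotation vector (axis times angle).
In Python, from bench import r gives the robot as it stands. The module is installed in compiled form; this text tells all that it offers.
- The arm moves only by the tool play_rows, never from a script. Its argument "deltas" is a list of rows, each a list of 3 entries, a list of its own where there are three numbers: the finger opening in mm, from 0 to 85.4, then the shift along the tool's x, y, z in mm, then the turn, a rotation vector about the tool's x, y, z in rad. A call has 1 to 8 rows; each row is the pose to reach, as a shift and turn from the pose measured when the call began, along the tool's axes at that moment; what a row does not reach only later rows make up. A row lasts 1/8 s, in which the tool goes at most 62.5 mm and 10.7 degrees, less where a joint would pass 70% of its speed; a pose out of reach is approached as far as the arm can. A call with a gripper value outside its range is refused whole. The fingers move at their own pace and stop on an object; "squeeze" is the grip in N (left out, the last holds). Time passes only in rows, so rows that repeat a pose let the fingers close. It gives the time, the measured TCP pose, the force and the opening at its end, in the units of the state.
- r.get_obs(): the state, without advancing time (a new reading comes with each control period).
- r.grab_frame(name): name is "side" or "top" or "wrist"; returns (picture, depth): 480x640x3 uint8, red, green, blue; 480x640 float32, m along the optical axis (not along the pixel's ray), 0 where there is no reading.
- r.camera_model(name): a dict with "mtx" (3x3 intrinsics, pixels), "rvec" (rotation vector, rad) and "tvec" (3), from world to camera coordinates, as OpenCV has them; the wrist camera has in their place "T_tool_cam" (4x4, takes a point from camera to tool coordinates, whose origin is the TCP and whose axes are the flange's). Camera axes: x right, y down, z forward; pixel columns grow to the right and rows downward; lengths in m; the calibration is good to about 2 mm. The wrist camera is an equidistant fisheye: a pixel r from the principal point sees the ray r / f radians off the axis. A picture is of the moment at which its call begins: read the wrist's pose just before it. camera_model takes no time and is no camera call.
- r.hand_in(): hands the job in, once; it reports no verdict.
The state is a dict: "clock": time; "joints": joint angles; "qvel": joint speeds; "tau": joint torques, N m; "tcp_pos": TCP position; "orientation": TCP orientation; "contact_force": force on the tool from outside, world axes, zero at the start; "moment": the same for the moment, N m; "grip_width": finger opening in m.
Only numpy, scipy, OpenCV 4.12 (cv2) and the standard library are available. Lean on these libraries where they do the work, as an engineer would, in place of code of your own. Each camera call takes 0.05 s, during which the arm holds its last target. There are 200 camera calls.

## Working session

There is one attempt and no reset: what is moved stays moved. The work goes in short steps, Python scripts to look and compute and a tool call to move; the robot and the scene stay as the last step left them, time stands still between calls to the robot, and variables do not carry over. Pictures are saved under pics/ and viewed, about 8 in all and at most 12, crops included, and the job is handed in when it is done.

Besides the shell and the picture viewer there is one more tool, called after "Emit:" by a JSON object that holds its "op" and its "data", one argument or row to a line. play_rows: Moves the arm, as the interface text tells. Its arguments: {"type":"object","properties":{"deltas":{"type":"array"},"squeeze":{"type":"number"}},"required":["deltas"]}

```bash
mkdir -p pics; cat > h.py <<'E'
import numpy as np, cv2
from scipy.spatial.transform import Rotation as R
from bench import r
def cloud(name):
    o=r.get_obs(); im,d=r.grab_frame(name); m=r.camera_model(name); K=np.array(m['mtx'])
    v,u=np.mgrid[:480,:640]
    if name=='wrist': raise SystemExit
    Rm=R.from_rotvec(np.ravel(m['rvec'])).as_matrix(); t=np.ravel(m['tvec'])
    p=np.stack([(u-K[0,2])/K[0,0]*d,(v-K[1,2])/K[1,1]*d,d],-1)
    P=(p-t)@Rm; P[d==0]=np.nan
    return im,d,P
E
python3 - <<'E'
from h import *
for n in('top','side'):
    im,d,P=cloud(n); np.savez(n+'.npz',im=im,P=P); cv2.imwrite(f'pics/{n}0.png',im[...,::-1])
    print(n,P[::120,::160].round(2).tolist())
print(r.get_obs(),r.grip_point_offset)
E
```

```text
top [[[1.42, 1.02, -0.31], [1.41, 0.52, -0.34], [1.42, 0.01, -0.38], [1.41, -0.52, -0.41]], [[0.91, 0.8, -0.0], [0.89, 0.39, 0.03], [0.89, 0.01, -0.0], [0.88, -0.38, -0.0]], [[0.62, 0.78, 0.0], [0.61, 0.4, 0.0], [0.6, 0.02, 0.0], [0.59, -0.36, -0.0]], [[0.33, 0.78, -0.0], [0.33, 0.39, 0.0], [0.32, 0.02, 0.0], [0.31, -0.34, 0.0]]]
side [[[1.41, 0.26, 0.47], [1.41, -0.15, 0.37], [1.41, -0.79, 0.23], [1.33, -1.77, 0.02]], [[1.41, 0.37, 0.19], [1.41, -0.07, 0.02], [1.06, -0.45, 0.0], [0.7, -0.83, -0.0]], [[1.41, 0.51, -0.14], [0.92, 0.23, -0.0], [0.64, -0.05, -0.0], [0.37, -0.32, 0.0]], [[0.83, 0.65, -0.0], [0.61, 0.42, 0.0], [0.39, 0.2, -0.0], [nan, nan, nan]]]
{'clock': 0.1, 'joints': array([ 1.08090849,  0.47770343,  0.02230994,  1.55632093, -0.01148452,
        1.10930543, -0.08312761]), 'qvel': array([-7.79815637e-04, -1.95458152e-03, -5.72219325e-04, -3.46709270e-03,
       -4.84227733e-05, -9.75083913e-04, -9.87334745e-04]), 'tau': array([ 4.39913711e-03, -5.97761893e+01,  1.61424547e+00, -2.81954563e+01,
        1.29027411e-02,  5.02833733e-03,  3.52323866e-05]), 'tcp_pos': array([ 0.25130368, -0.62591527,  0.23044507]), 'orientation': array([-3.08299101e+00, -5.95824613e-01,  6.55462779e-04]), 'contact_force': array([ 0.00797288, -0.95449697,  0.60517085]), 'moment': array([-0.00614764,  0.06347027,  0.00782344]), 'grip_width': 0.08557398059785348} 0.0187
```

View pics/top0.png

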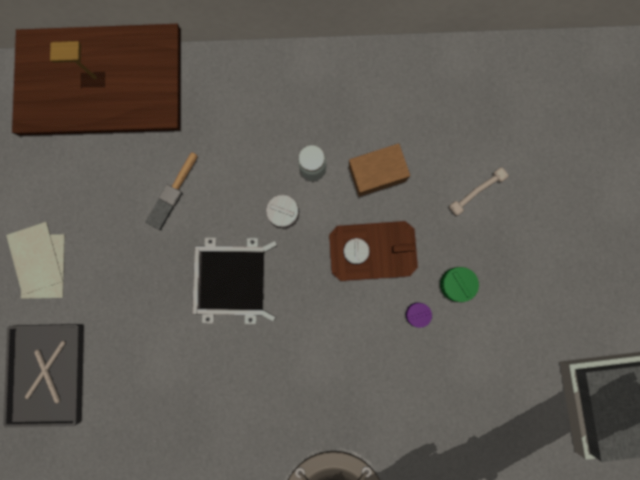

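View pics/side0.png

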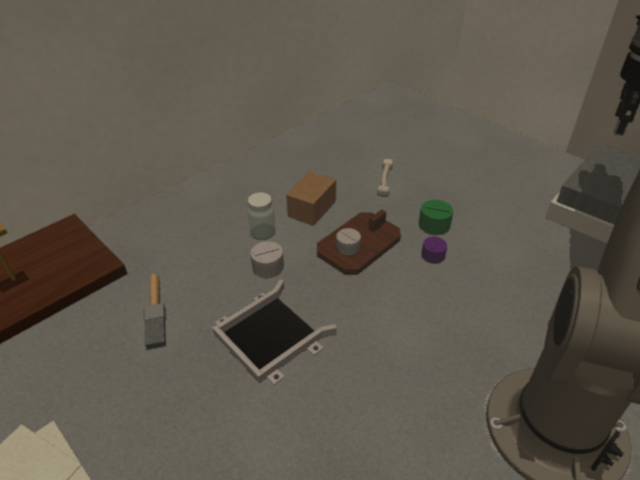

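The top view shows the board at about (373,250), with its rail at (403,249) and the smaller silver cap at (357,251). The dock is at (232,281) with its mouth to the right. The bigger silver, green and purple caps are decoys, and the side view agrees. Next I measure the board and the dock.

```bash
python3 - <<'E'
from h import *
D=np.load('top.npz'); P=D['P']; im=D['im']
def reg(u0,u1,v0,v1,z0,z1):
    Q=P[v0:v1,u0:u1].reshape(-1,3); return Q[(Q[:,2]>z0)&(Q[:,2]<z1)]
def rect(Q,n):
    (c,s,a)=cv2.minAreaRect((Q[:,:2]*1000).astype(np.float32)); print(n,len(Q),'c',np.round(c,1),'size',np.round(s,1),'ang',round(a,2),'zmed',np.median(Q[:,2]).round(4))
rect(reg(322,425,212,290,.011,.024),'board')
rect(reg(322,425,212,290,.008,.08),'boardall')
rect(reg(380,425,230,270,.04,.06),'rail')
c=reg(335,380,230,270,.045,.06); rect(c,'cap'); 
print(cv2.minEnclosingCircle((c[:,:2]*1000).astype(np.float32)))
rail=reg(380,425,230,270,.035,.06).mean(0); print(rail, c.mean(0))
# dock walls
w=reg(185,285,230,330,.016,.03); rect(w,'dock')
m=P[...,2]
lo,hi=.017,.028
for u in range(190,276,6):
    col=P[235:325,u]; k=col[(col[:,2]>lo)&(col[:,2]<hi)]
    print(u, 'y',k[:,1].mean().round(4) if len(k) else 0,'x',np.sort(k[:,0].round(4)).tolist())
for v in range(250,312,8):
    row=P[v,185:210]; k=row[(row[:,2]>lo)&(row[:,2]<hi)]
    print(v,k[:,:2].round(4).tolist())
print('floor',np.nanmedian(P[260:300,210:250,2]))
for n,b in dict(jar=(297,328,143,180),carton=(345,415,140,200),decoy=(264,302,192,230),bone=(445,510,165,218),green=(440,485,262,305),purp=(404,435,300,330)).items(): rect(reg(*b,.012,.12),n)
big=cv2.resize(im[200:340,180:430],None,fx=3.2,fy=3.2,interpolation=cv2.INTER_CUBIC); cv2.imwrite('pics/c1.png',big[...,::-1])
E
```

```text
board 3972 c [ 566.4 -104.9] size [130.2 200.3] ang 2.56 zmed 0.0183
boardall 4689 c [570.8 -98.1] size [217.5 146.2] ang 89.62 zmed 0.0188
rail 164 c [ 569.  -172.4] size [15.7 49.6] ang 3.0 zmed 0.0533
cap 481 c [564.2 -65.5] size [54.1 54.2] ang 88.26 zmed 0.0545
((564.1785888671875, -65.3992919921875), 28.118755340576172)
[ 0.56859573 -0.17105216  0.05219978] [ 0.56397212 -0.06493832  0.05451367]
dock 1027 c [506.4 217.6] size [191.6 179.2] ang 87.6 zmed 0.0219
190 y 0 x []
196 y 0.3052 x [0.4328, 0.435, 0.4373, 0.4396, 0.442, 0.4442, 0.4465, 0.4489, 0.4512, 0.4534, 0.4557, 0.458, 0.4603, 0.4625, 0.4649, 0.4671, 0.4694, 0.4717, 0.474, 0.4763, 0.4786, 0.4809, 0.4832, 0.4855, 0.4878, 0.4901, 0.4924, 0.4947, 0.497, 0.4993, 0.5016, 0.5039, 0.5062, 0.5086, 0.5108, 0.5132, 0.5155, 0.5177, 0.5201, 0.5224, 0.5248, 0.5271, 0.5293, 0.5316, 0.534, 0.5363, 0.5387, 0.541, 0.5434, 0.5456, 0.548, 0.5502, 0.5525, 0.5548, 0.5571, 0.5595, 0.5618, 0.5645, 0.5665, 0.5688, 0.5712, 0.5736, 0.5755, 0.5782, 0.5806, 0.5825, 0.5853]
202 y 0.2911 x [0.4325, 0.4349, 0.437, 0.4394, 0.5779, 0.58, 0.5823, 0.58
[... 1603 characters left out ...]
39, 0.3034]]
290 [[0.4857, 0.3126], [0.4856, 0.3095], [0.4855, 0.3086], [0.4855, 0.3051], [0.4854, 0.3031]]
298 [[0.4673, 0.312], [0.4673, 0.3096], [0.4672, 0.3074], [0.4671, 0.306], [0.467, 0.3035]]
306 [[0.449, 0.3122], [0.4488, 0.3107], [0.4488, 0.308], [0.4489, 0.305]]
floor 0.0009352621372585182
jar 775 c [766.7  29.5] size [61.  58.7] ang 87.36 zmed 0.0986
carton 2137 c [ 749.9 -121.6] size [ 80.8 120.9] ang 16.49 zmed 0.07
decoy 857 c [660.8 101.9] size [73.1 72.4] ang 55.32 zmed 0.0474
bone 537 c [ 698.2 -355.1] size [ 31.5 156.3] ang 35.37 zmed 0.0192
green 1102 c [ 483.7 -294.4] size [78.7 78.3] ang 76.49 zmed 0.0511
purp 527 c [ 417.6 -202.4] size [55.8 53.9] ang 88.67 zmed 0.0363
```

View pics/c1.png

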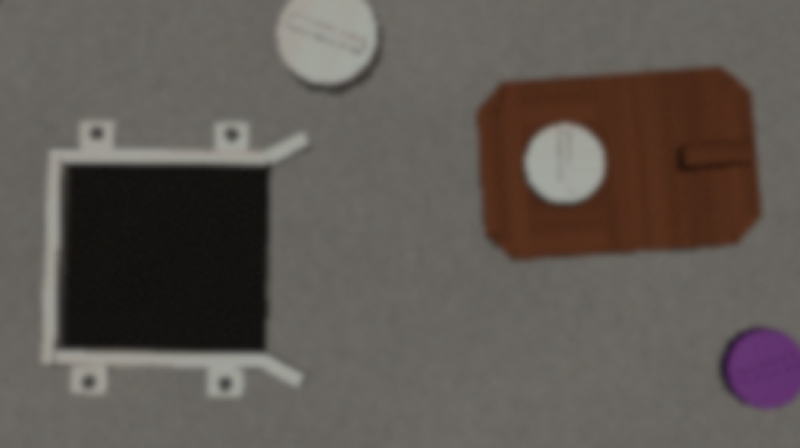

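The cropped view confirms the layout. The ridge on the cap (565,160 in the crop) runs along about world x, and the dock mouth faces the board. Sizes and heights match the specs. Board yaw is +2.6° and dock yaw is about -2.1°, with home near (505,200) mm.

```bash
cat > go.py <<'E'
import sys
from h import *
# usage: go.py X Y Z(mm, TCP) A(world deg of tool y) -> shift mm / turn rad in present tool axes
X,Y,Z,A=map(float,sys.argv[1:5]); o=r.get_obs()
R0=R.from_rotvec(o['orientation']); p=o['tcp_pos']*1000
a=np.radians(A)
def tgt(a):
    y=np.array([np.cos(a),np.sin(a),0]); z=np.array([0,0,-1.]); return R.from_matrix(np.c_[np.cross(y,z),y,z])
v=min([(R0.inv()*tgt(b)).as_rotvec() for b in (a,a+np.pi)],key=np.linalg.norm)
y0=R0.as_matrix()[:,1]
print('tcp',p.round(1),'yang',np.degrees(np.arctan2(y0[1],y0[0])).round(2),'F',o['contact_force'].round(1),'M',o['moment'].round(2),'w',round(o['grip_width']*1000,1),'t',o['clock'],'j7',o['joints'][6].round(2))
print('shift',R0.inv().apply(np.array([X,Y,Z])-p).round(1),'turn',v.round(4))
E
python3 go.py 569 -172 150 2.6
```

```text
tcp [ 251.3 -625.9  230.4] yang -68.12 F [ 0.  -1.   0.6] M [-0.01  0.06  0.01] w 85.6 t 0.1 j7 -0.08
shift [ 464.  -302.7   80.9] turn [-1.5000e-03 -9.0000e-04 -1.2344e+00]
```

Emit:
{"op": "play_rows", "data": {
  "deltas": [
    [60,[46,-30,5],[0,0,-0.13]],
    [60,[92,-60,10],[0,0,-0.26]],
    [60,[139,-90,15],[0,0,-0.4]],
    [60,[185,-120,20],[0,0,-0.53]],
    [60,[232,-150,30],[0,0,-0.67]],
    [60,[278,-180,40],[0,0,-0.8]],
    [60,[325,-211,50],[0,0,-0.94]],
    [60,[371,-242,60],[0,0,-1.08]]
  ]
}}

```text
clock: 1.1
tcp_pos: [0.506, -0.2614, 0.1703]
orientation: [-2.333, -2.101, -0.0]
contact_force: [0.2, -0.5, -0.7]
grip_width: 0.06
```

```bash
python3 go.py 569 -172 110 2.6
```

```text
tcp [ 506.  -261.4  170.3] yang -5.99 F [ 0.2 -0.5 -0.7] M [-0.01 -0.05 -0.06] w 60.0 t 1.1 j7 0.12
shift [95.4 53.4 60.4] turn [-0.001  -0.0015 -0.1499]
```

Emit:
{"op": "play_rows", "data": {
  "deltas": [
    [50,[48,27,30],[0,0,-0.08]],
    [50,[95,53,60],[0,0,-0.15]],
    [50,[95,53,60],[0,0,-0.15]],
    [50,[95,53,90],[0,0,-0.15]],
    [50,[95,53,90],[0,0,-0.15]]
  ]
}}

```text
clock: 1.72
tcp_pos: [0.5663, -0.173, 0.0786]
orientation: [-2.168, -2.266, 0.004]
contact_force: [0.2, 0.2, 0.1]
grip_width: 0.0501
```

```bash
python3 - <<'E'
from h import *
im,d=r.grab_frame('wrist'); cv2.imwrite('pics/w1.png',im[...,::-1]); m=r.camera_model('wrist'); print(m)
E
python3 go.py 569 -172 24 2.6
```

```text
{'mtx': array([[371.64829954,   0.        , 324.05757509],
       [  0.        , 371.64829954, 244.14332269],
       [  0.        ,   0.        ,   1.        ]]), 'T_tool_cam': array([[ 2.60104823e-04, -9.53378555e-01, -3.01776845e-01,
         7.64055709e-02],
       [ 9.99999939e-01,  1.78093167e-04,  2.99276112e-04,
         6.63126547e-04],
       [-2.31579033e-04, -3.01776904e-01,  9.53378543e-01,
        -1.42087488e-01],
       [ 0.00000000e+00,  0.00000000e+00,  0.00000000e+00,
         1.00000000e+00]])}
tcp [ 567.3 -173.1   79.9] yang 2.53 F [ 0.3 -0.2  0.5] M [-0.01 -0.02 -0.01] w 50.0 t 1.775 j7 0.01
shift [ 1.   1.9 55.9] turn [-0.0033 -0.0017 -0.0012]
```

View pics/w1.png

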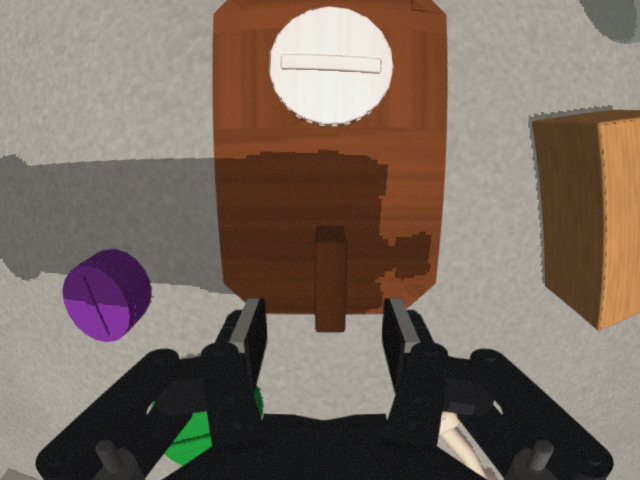

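The wrist view shows the rail (x 315–345) centred between the pads (262/387). The cap is ahead, with its ridge along the tool's y. I descend and grip.

Emit:
{"op": "play_rows", "data": {
  "deltas": [
    [50,[1,2,28],[0,0,0]],
    [50,[1,2,56],[0,0,0]],
    [50,[1,2,56],[0,0,0]],
    [10,[1,2,56],[0,0,0]],
    [10,[1,2,56],[0,0,0]],
    [10,[1,2,56],[0,0,0]],
    [10,[1,2,56],[0,0,0]]
  ],
  "squeeze": 60
}}

```text
clock: 2.65
tcp_pos: [0.57, -0.1724, 0.0258]
orientation: [-2.171, -2.269, 0.001]
contact_force: [-2.8, -0.7, 7.4]
grip_width: 0.0149
```

```bash
python3 go.py 502.5 90 24 -2.1
```

```text
tcp [ 570.  -172.4   25.8] yang 2.55 F [-2.8 -0.7  7.4] M [-0.06  0.45  0.25] w 14.9 t 2.65 j7 -0.03
shift [265.2 -55.7   2. ] turn [-0.0013 -0.0004  0.0812]
```

Emit:
{"op": "play_rows", "data": {
  "deltas": [
    [10,[16,-8,0],[0,0,0.01]],
    [10,[32,-17,0],[0,0,0.02]],
    [10,[48,-26,0],[0,0,0.03]],
    [10,[65,-34,0],[0,0,0.04]],
    [10,[82,-43,0],[0,0,0.055]],
    [10,[98,-51,0],[0,0,0.065]],
    [10,[115,-60,0],[0,0,0.08]],
    [10,[131,-68,0],[0,0,0.081]]
  ]
}}

```text
clock: 3.65
tcp_pos: [0.4953, -0.0434, 0.0259]
orientation: [-2.26, -2.18, 0.001]
contact_force: [1.9, -2.2, -6.6]
grip_width: 0.0148
```

```bash
cat > chk.py <<'E'
from h import *
import sys
im,d,P=cloud('top'); cv2.imwrite(f'pics/{sys.argv[1]}.png',im[...,::-1])
hsv=cv2.cvtColor(im,cv2.COLOR_RGB2HSV)
Q=P[180:350,180:440].reshape(-1,3); h=hsv[180:350,180:440].reshape(-1,3)
wood=(Q[:,2]>.013)&(Q[:,2]<.024)&((h[:,0]<15)|(h[:,0]>170))&(h[:,1]>110)
mask=np.zeros(len(Q),np.uint8); mask[wood]=1; n,l,s,c=cv2.connectedComponentsWithStats(mask.reshape(170,260))
k=1+np.argmax(s[1:,4]); q=Q[(l==k).ravel()]
print('board',cv2.minAreaRect((q[:,:2]*1000).astype(np.float32)),len(q),np.median(q[:,2]))
g=(Q[:,2]>.047)&(Q[:,2]<.062)&(h[:,1]<60)&(h[:,2]>110)
if g.sum(): print('silver',(np.median(Q[g],0)*1000).round(1),g.sum())
E
python3 chk.py t2; python3 go.py 502.5 132.6 25.8 -2.1
```

```text
board ((499.623779296875, 46.16743469238281), (150.36294555664062, 125.70816040039062), 87.14418029785156) 1928 0.018134338300701533
silver [632.2  81.4  51.5] 995
tcp [493.8 -40.6  25.8] yang -1.89 F [-2.4  1.3 -0.5] M [-0.14  0.01 -0.12] w 14.8 t 3.7 j7 -0.35
shift [173.4   3.    0.3] turn [-0.0034 -0.0019  0.0037]
```

View pics/t2.png

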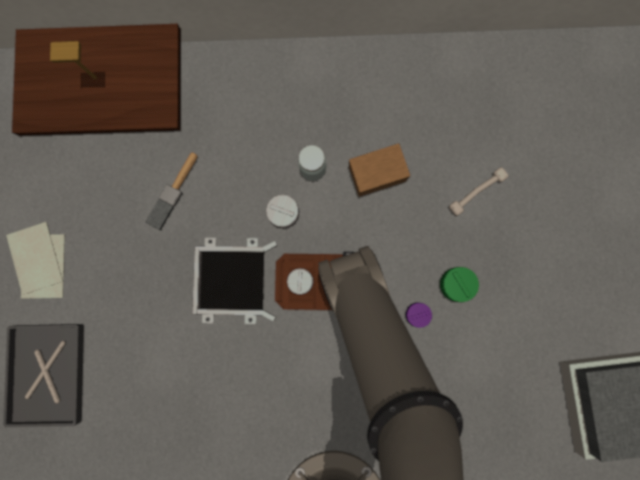

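The board sits in the dock mouth, with the cap at (300,281) on the dock's middle line (row 281). I slide it in along the dock axis.

Emit:
{"op": "play_rows", "data": {
  "deltas": [
    [10,[20,1,0],[0,0,0.004]],
    [10,[40,1,0],[0,0,0.004]],
    [10,[60,1.5,0],[0,0,0.004]],
    [10,[80,1.5,0],[0,0,0.004]],
    [10,[100,2,0],[0,0,0.004]],
    [10,[120,2,0],[0,0,0.004]],
    [10,[140,2.5,0],[0,0,0.004]],
    [10,[155,3,0],[0,0,0.004]]
  ]
}}

```text
clock: 4.7
tcp_pos: [0.5011, 0.1147, 0.0258]
orientation: [-2.258, -2.178, 0.004]
contact_force: [-0.5, -3.1, -5.4]
grip_width: 0.0151
```

```bash
python3 go.py 502.5 132.6 25.8 -2.1
```

```text
tcp [501.1 114.7  25.8] yang -2.07 F [-0.5 -3.1 -5.4] M [-0.83 -0.2  -0.1 ] w 15.1 t 4.7 j7 -0.65
shift [17.9  0.8  0.1] turn [-0.0046 -0.0011  0.0006]
```

Emit:
{"op": "play_rows", "data": {
  "deltas": [
    [10,[5,0.5,0],[0,0,0]],
    [10,[10,0.5,0],[0,0,0]],
    [10,[14,0.5,0],[0,0,0]],
    [10,[18,0.5,0],[0,0,0]],
    [10,[20,0.5,0],[0,0,0]],
    [10,[21,0.5,0],[0,0,0]],
    [10,[21,0.5,0],[0,0,0]]
  ]
}}

```text
clock: 5.58
tcp_pos: [0.5024, 0.1347, 0.0258]
orientation: [-2.259, -2.178, 0.006]
contact_force: [-0.3, -5.1, -3.7]
grip_width: 0.015
```

```bash
python3 chk.py t3; python3 go.py 502.5 132.6 25.8 -2.1
```

```text
board ((507.9815673828125, 260.73236083984375), (78.18119812011719, 126.69876098632812), 86.98737335205078) 830 0.01828620615268913
silver [660.5 101.4  49.1] 490
tcp [502.4 134.7  25.8] yang -2.1 F [-0.8 -5.6 -2.6] M [-1.18 -0.31 -0.02] w 14.8 t 5.625 j7 -0.68
shift [-2.1  0.2  0. ] turn [-0.0049  0.0001 -0.    ]
```

Emit:
{"op": "play_rows", "data": {
  "deltas": [
    [10,[1.5,0,0],[0,0,0]],
    [10,[3,0,0],[0,0,0]],
    [10,[4,0,0],[0,0,0]],
    [10,[4,0,0],[0,0,0]]
  ]
}}

```text
clock: 6.12
tcp_pos: [0.5024, 0.1346, 0.0258]
orientation: [-2.264, -2.177, 0.013]
contact_force: [-1.1, -13.3, 2.0]
grip_width: 0.0147
```

```bash
python3 go.py 502.5 132.6 25.8 -2.1
```

```text
tcp [502.4 134.6  25.8] yang -2.24 F [ -1.1 -13.3   2. ] M [-2.39 -0.24  0.12] w 14.7 t 6.125 j7 -0.69
shift [-2.   0.2 -0. ] turn [-0.0061  0.0052 -0.0025]
```

The board is against the end stop: the force rose to 13 N with no further motion. I relax, release and rise.

Emit:
{"op": "play_rows", "data": {
  "deltas": [
    [10,[-0.5,0,0],[0,0,0]],
    [10,[-0.5,0,0],[0,0,0]],
    [40,[0,0,0],[0,0,0]],
    [40,[0,0,0],[0,0,0]],
    [40,[0,0,0],[0,0,0]],
    [40,[0,0,-40],[0,0,0]],
    [60,[0,0,-80],[0,0,0]],
    [80,[0,0,-120],[0,0,0]]
  ]
}}

```text
clock: 7.12
tcp_pos: [0.503, 0.1355, 0.1471]
orientation: [-2.263, -2.177, 0.012]
contact_force: [1.5, -0.1, -0.4]
grip_width: 0.0745
```

```bash
python3 chk.py t4; python3 go.py 506.4 242.5 110 48
```

```text
board ((511.7563171386719, 113.47906494140625), (119.0573959350586, 40.215938568115234), 16.367841720581055) 500 0.017942008306114487
silver [661.8 102.9  49.2] 466
tcp [505.9 136.7 152.1] yang -2.23 F [1.4 1.3 3.5] M [ 0.06 -0.13 -0.01] w 79.3 t 7.175 j7 -0.59
shift [105.8  -3.6  41.9] turn [ 1.000e-04  2.800e-03 -8.766e-01]
```

Emit:
{"op": "play_rows", "data": {
  "deltas": [
    [80,[18,0,0],[0,0,-0.15]],
    [80,[35,-1,0],[0,0,-0.3]],
    [80,[53,-2,0],[0,0,-0.45]],
    [80,[71,-3,0],[0,0,-0.6]],
    [80,[88,-3,0],[0,0,-0.74]],
    [80,[106,-3.6,20],[0,0,-0.877]],
    [80,[106,-3.6,42],[0,0,-0.877]],
    [80,[106,-3.6,42],[0,0,-0.877]]
  ]
}}

```text
clock: 8.18
tcp_pos: [0.5052, 0.2421, 0.1083]
orientation: [-1.125, -2.933, 0.007]
contact_force: [-0.1, 0.4, 0.0]
grip_width: 0.0802
```

```bash
cat > w.py <<'E'
import sys
from h import *
o=r.get_obs(); im,d=r.grab_frame('wrist'); m=r.camera_model('wrist'); K=np.array(m['mtx']); T=np.array(m['T_tool_cam'])
cv2.imwrite(f'pics/{sys.argv[1]}.png',im[...,::-1])
v,u=np.mgrid[:480,:640]; a=(u-K[0,2])/K[0,0]; b=(v-K[1,2])/K[1,1]; th=np.hypot(a,b); s=np.where(th>1e-9,np.tan(th)/np.maximum(th,1e-9),1)
p=np.stack([a*s*d,b*s*d,d],-1)
P=(p@T[:3,:3].T+T[:3,3])@R.from_rotvec(o['orientation']).as_matrix().T+o['tcp_pos']; P[(d==0)|(th>1.2)]=np.nan
np.savez('w.npz',P=P,im=im)
E
python3 w.py w2; python3 - <<'E'
import numpy as np,cv2
D=np.load('w.npz'); P=D['P'].reshape(-1,3); im=D['im'].reshape(-1,3).astype(int)
k=(np.hypot(P[:,0]-.506,P[:,1]-.2425)<.045)&(P[:,2]>.045)&(P[:,2]<.065)&(im.min(1)>80)
q=P[k]; print(k.sum(),np.median(q,0),cv2.minEnclosingCircle((q[:,:2]*1000).astype(np.float32)))
E
python3 go.py 506.4 242.5 20 48
```

```text
6988 [0.50483702 0.24311891 0.05362168] ((506.66796875, 240.98851013183594), 28.28754997253418)
tcp [506.  242.4 109.5] yang 48.02 F [0.5 0.2 1. ] M [-0.05  0.04 -0.01] w 79.8 t 8.225 j7 -0.03
shift [-0.1  0.6 89.5] turn [-0.0025  0.0019  0.0003]
```

View pics/w2.png

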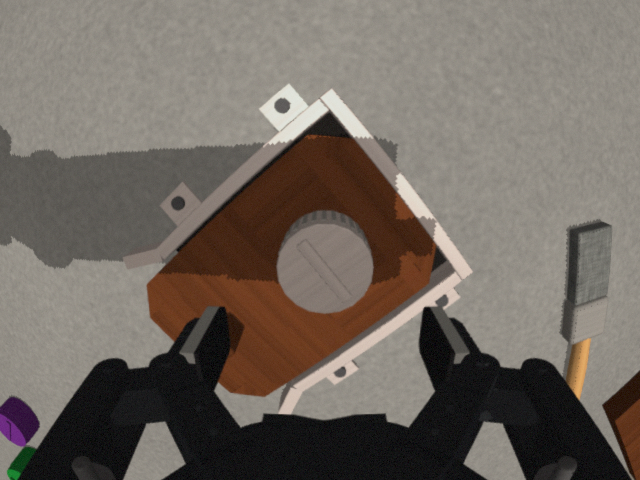

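The board is seated in the dock, and the cap top is at (325,265) with its ridge visible. It measures (506.7,241) mm, within 2 mm of the prediction. I descend and grip lightly.

Emit:
{"op": "play_rows", "data": {
  "deltas": [
    [80,[-1,0,40],[0,0,0]],
    [80,[-1,0,70],[0,0,0]],
    [80,[-1,0,89],[0,0,0]],
    [80,[-1,0,89],[0,0,0]],
    [50,[-1,0,89],[0,0,0]],
    [50,[-1,0,89],[0,0,0]],
    [50,[-1,0,89],[0,0,0]],
    [50,[-1,0,89],[0,0,0]]
  ],
  "squeeze": 25
}}

```text
clock: 9.22
tcp_pos: [0.5076, 0.242, 0.022]
orientation: [1.125, 2.931, -0.002]
contact_force: [-1.6, -1.0, 7.3]
grip_width: 0.0561
```

```bash
python3 go.py 506.4 241.5 20 48
```

```text
tcp [507.6 242.   22. ] yang 48.01 F [-1.6 -1.   7.3] M [-0.18  0.29 -0.01] w 56.1 t 9.225 j7 -0.12
shift [ 0.5 -1.2  2. ] turn [-0.0004  0.003   0.0002]
```

Emit:
{"op": "play_rows", "data": {
  "deltas": [
    [50,[0,0,0],[0,0,0.1]],
    [50,[0,0,0],[0,0,0.2]],
    [50,[0,0,0],[0,0,0.3]],
    [50,[0,0,0],[0,0,0.4]],
    [50,[0,0,0],[0,0,0.5]],
    [50,[0,0,0],[0,0,0.6]],
    [50,[0,0,0],[0,0,0.7]],
    [50,[0,0,0],[0,0,0.7]]
  ]
}}

```text
clock: 10.22
tcp_pos: [0.5074, 0.2418, 0.0224]
orientation: [2.06, 2.368, -0.001]
contact_force: [-1.6, -1.4, 0.7]
grip_width: 0.0562
```

```bash
python3 go.py 506.4 241.5 22 8;python3 w.py w3
```

```text
tcp [507.4 241.8  22.4] yang 7.95 F [-1.6 -1.4  0.7] M [-0.22  0.33 -0.03] w 56.2 t 10.225 j7 -0.69
shift [-0.2 -1.   0.4] turn [ 0.0015  0.0031 -0.0008]
```

View pics/w3.png

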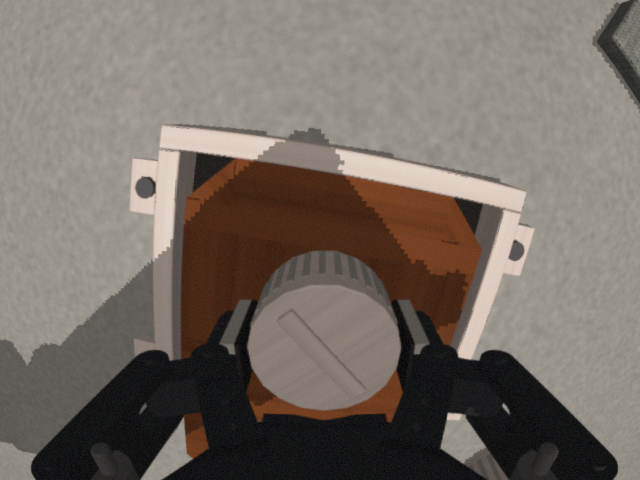

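The ridge (285,313)–(360,392) is still at about 47° in the gripper view. So the cap followed the whole 40° clockwise with no blocking moment, past the 10–30° stop. Clockwise is the loosening way, so I go on to 85°.

Emit:
{"op": "play_rows", "data": {
  "deltas": [
    [50,[0,0,0],[0,0,0.12]],
    [50,[0,0,0],[0,0,0.24]],
    [50,[0,0,0],[0,0,0.36]],
    [50,[0,0,0],[0,0,0.48]],
    [50,[0,0,0],[0,0,0.6]],
    [50,[0,0,0],[0,0,0.7]],
    [50,[0,0,0],[0,0,0.78]],
    [50,[0,0,0],[0,0,0.78]]
  ]
}}

```text
clock: 11.28
tcp_pos: [0.5069, 0.2418, 0.0223]
orientation: [2.803, 1.412, -0.001]
contact_force: [-2.4, -1.2, -0.7]
grip_width: 0.0563
```

Emit:
{"op": "play_rows", "data": {
  "deltas": [
    [50,[0,0,-1],[0,0,0]],
    [50,[0,0,-2],[0,0,0]],
    [50,[0,0,-4],[0,0,0]],
    [50,[0,0,-5],[0,0,0]],
    [50,[0,0,-5],[0,0,0]]
  ]
}}

```text
clock: 11.9
tcp_pos: [0.5069, 0.2419, 0.0275]
orientation: [2.803, 1.412, -0.0]
contact_force: [-1.5, -0.1, -1.5]
grip_width: 0.0558
```

```bash
python3 go.py 506.4 241.5 22 -37;python3 w.py w4
```

```text
tcp [506.9 241.9  27.5] yang -36.51 F [-1.5 -0.1 -1.5] M [-0.13  0.32  0.01] w 55.8 t 11.9 j7 -1.3
shift [-0.6 -0.2  5.5] turn [0.0027 0.0017 0.0085]
```

View pics/w4.png

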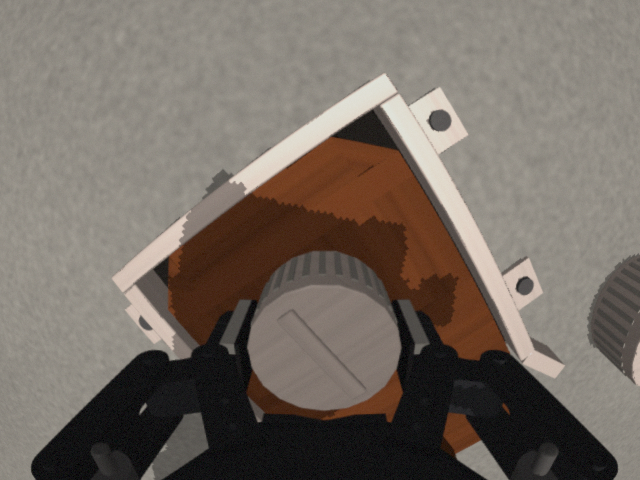

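The ridge is unchanged in the gripper, so the cap has turned the full 84.5°. The 5 mm lift took only about the cap's weight (1.5 N), so the cap is free. I firm up the grip and lift straight up.

Emit:
{"op": "play_rows", "data": {
  "deltas": [
    [50,[0,0,0],[0,0,0]],
    [50,[0,0,-6],[0,0,0]],
    [50,[0,0,-14],[0,0,0]],
    [50,[0,0,-24],[0,0,0]],
    [50,[0,0,-40],[0,0,0]],
    [50,[0,0,-60],[0,0,0]],
    [50,[0,0,-85],[0,0,0]],
    [50,[0,0,-85],[0,0,0]]
  ],
  "squeeze": 40
}}

```text
clock: 12.95
tcp_pos: [0.5085, 0.2431, 0.1152]
orientation: [2.803, 1.412, 0.008]
contact_force: [-0.5, -0.5, -2.0]
grip_width: 0.0561
```

Emit:
{"op": "play_rows", "data": {
  "deltas": [
    [50,[0,0,0],[0,0,0]],
    [50,[0,0,0],[0,0,0]],
    [50,[0,0,0],[0,0,0]],
    [50,[0,0,0],[0,0,0]]
  ]
}}

```text
clock: 13.45
tcp_pos: [0.5082, 0.2429, 0.1147]
orientation: [2.803, 1.412, 0.006]
contact_force: [0.1, -0.2, -1.6]
grip_width: 0.0556
```

```bash
python3 go.py 506.4 241.5 107 -37;python3 w.py w5; python3 - <<'E'
import numpy as np,cv2
D=np.load('w.npz'); P=D['P'].reshape(-1,3); im=D['im'].reshape(-1,3).astype(int)
k=(np.hypot(P[:,0]-.507,P[:,1]-.242)<.02)&(P[:,2]>.03)
print('cap top z',np.median(P[k],0))
wood=(im[:,0]>1.6*im[:,2])&(np.hypot(P[:,0]-.505,P[:,1]-.2)<.13)
print('wood z',np.percentile(P[wood][:,2],[5,50,95]))
E
```

```text
tcp [508.2 242.9 114.7] yang -36.52 F [ 0.1 -0.2 -1.6] M [ 0.01  0.02 -0.  ] w 55.6 t 13.45 j7 -1.28
shift [-2.3 -0.6  7.7] turn [ 0.0045 -0.0024  0.0083]
cap top z [0.5125142  0.24825638 0.14907685]
wood z [0.0163819  0.01756661 0.16468918]
```

View pics/w5.png

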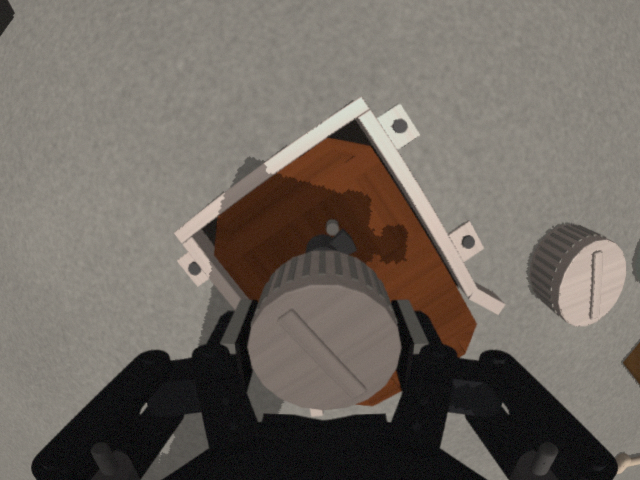

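The cap is held in the fingers, with its top at about 149 mm and so its centre at about 131 mm. The stud is bare at (332,230), and the board lies flat against the end stop. I hand in.

```bash
python3 -c "
from bench import r
print(r.hand_in())"
```

```text
the job is handed in; nothing more can be done
None
```

The board is home in the dock and the cap is off its socket, held up in the gripper. I handed the job in at about 13.5 s; it reports no verdict.

- **Board:** I gripped the rail and slid the board flat into the dock. It stopped against the end stop: the push rose to 13 N with no further motion. The last wrist picture shows it flat in the dock, its top at about 17.6 mm (18 mm nominal).
- **Cap:** I turned only clockwise, and did not try anticlockwise. The first 40° went freely, past where the wrong way would have stopped, so clockwise was the loosening way. At 84.5° a 5 mm test lift took only about the cap's own weight. The cap centre is now about 131 mm above the bench, gripped at 40 N with the wrist force steady at 1.6 N.
- **Other things on the bench:** I never touched them on purpose, but I did not re-measure where they stand at the end.
- **Disagreements:** The automatic board fit from the top camera was unreliable once the arm hid part of the board. For "home" I relied on the stop contact and the wrist pictures. The cap position from the wrist camera was within about 2 mm of the prediction.

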